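# Seat a price-ticket holder behind the shelf lip and hold it home

## Task

Pull the spare price-ticket holder up out of the wooden pen block and push its flat stem down behind the lip of the ticket rail on the front of the display shelf, centred in front of the white ink cartons (the only goods without a ticket), until you feel its foot meet the bottom of the channel, standing upright and in line with the rail. Finish while still gripping it and pressing it firmly down, and hold it so: I will then tighten the clamp screw in the lip. Do not ram it, and leave the block, the two markers in it, the ink jar and the notebook as they stand.

Things in the scene. Friction and masses are not known exactly. Their poses are not given: they have to be found in the camera images.
- ticket (a point): Centre of the card frame of the spare price-ticket holder, where to grip it: a black plate with white cards on both sides, 8 mm thick (x), 62 mm wide (y), 56 mm high (z). z runs up along the holder. This point is 126 mm above the foot, 28 mm below the top edge.
- foot (a point): Middle of the underside of the holder's stem, its lower end; axes as ticket. The flat steel stem below the frame is 5 mm thick (x), 30 mm wide (y), 100 mm long.
- holder: The whole price-ticket holder (frame and stem), about 70 g, same front and back; origin and axes as foot. At the start it stands in the slot of the pen block and may lean about 3 degrees.
- place (a point): Where the foot must come: on the bottom of the rail's channel, midway between lip and shelf, in front of the middle of the white ink cartons. x points from the lip back into the shelf, y along the rail, z up. The channel is 9 mm wide; the straight lip rises 35 mm above this point, its flared top 45 mm; the deck behind is 31 mm above it, front edge bevelled: the mouth widens to about 21 mm.
- rail_floor: Rigid bottom of the aluminium ticket rail's channel, 340 mm long along y, the shelf's whole front edge; axes as place. Origin in its upper surface, half-way along, 4.5 mm behind mid-channel.
- shelf: Low wooden display shelf, 340 mm wide, deck 100 mm above the counter, fixed; the rail is on its front (-x). On it, 105 mm apart in any order, 60 mm behind the lip: white ink cartons (two side by side, one on top, 60 mm high), a stack of notebooks, four tins. Notebooks and tins already have holders in the rail, tops 154 mm above its bottom. Origin on the counter under its front edge.
- block: Wooden pen block, 60 (x) x 150 (y) x 80 mm high, 0.75 kg, standing loose on the counter; origin under its centre, z up. In its middle a slot 9 x 34 mm (34 along y), 70 mm deep, holds the ticket holder; round holes near its ends hold two upright markers.
- marker_a_mid (a point): Middle of a grey felt marker with black cap, 13 mm thick, 135 mm long, standing in the block 50 mm to the -y side of the slot; z along the marker. Leave it.
- marker_b_mid (a point): Middle of the other such marker, 50 mm to the +y side of the slot. Leave it.
- ink: Amber ink jar with black cap, 52 mm diameter, 65 mm high, standing on the counter; origin under its centre. Leave it.
- notebook: Grey notebook 95 x 140 x 13 mm lying on the counter; origin under its centre. Leave it.
Not all that is in view belongs to the job. What is shaped like the holder but pink or purple is not meant. Leave any green or purple look-alike of the ink alone.

How it is judged:
By the outcome, as a careful person would: the job done as asked, in the order asked, and still so for the second after the job is handed in, while the arm keeps its last pose, push and grip.
It also fails if it takes over 58 s, if anything falls off the work surface, if the arm or the gripper's body presses on something with over 40 N, if the wrist force passes 120 N, or if a joint passes its speed limit or range.

## Robot

A 6-joint arm with a two-finger parallel gripper is mounted at the origin on the work surface. World frame = base frame: x ahead of the robot, y to its left, z up, the work surface at z = 0. Lengths are in mm, angles in rad, forces in N, time in s.
With the tool pointing down it reaches from about 325 to 850 mm from the base axis. Payload 15.5 kg.
Tool frame: the origin (TCP) lies on the centre line of the jaws, within the pads' length; the fingertips stand 19 mm ahead of it and the grasp point (between the pads) is the TCP; z points along the fingers, y is the line along which they close (so a half turn about z gives the same grasp; the last joint's range is limited). The gripper opens to 91 mm and grips with 3 to 60 N. Pads are 32 mm wide; open, the fingers measure 118 mm over their backs; the gripper's body (76 mm by 178 mm) begins 60 mm behind the grasp point.
Start: joints at [-0.096, 0.494, 1.345, -0, 1.302, -0.096], TCP at [625.001, 0.003, 232.915] pointing down, gripper open.
Joint ranges: [-2.91, 2.91], [-0.82, 2.16], [0.22, 2.67], [-1.22, 4.37], [0.12, 2.79], [-3.08, 3.08]. Speed limits (rad/s): [1.89, 1.89, 2.57, 3.01, 3.01, 3.01].

## Interface

Orientations are given as a 3x3 rotation matrix whose columns are the frame's x, y, z axes.
In Python, from cell import r gives the robot as it stands.
- The arm moves only by the tool move_arm, never from a script. Its arguments are lists of equal length, an entry for each row: "xyz": the shift along the tool's x, y, z in units of 40 mm (1.0 is 40 mm), a list of three; "delta_rot": the turn, a rotation vector about the tool's x, y, z in degrees, a list of three; "jaw": the finger opening in mm, from 0 to 91.2. In form: {"xyz": [[x, y, z], ...], "delta_rot": [[wx, wy, wz], ...], "jaw": [jaw, ...]}. A call has 1 to 20 rows; each row shifts and turns the commanded pose from where the row before left it, along the tool's axes as they then stand; what a row does not reach is not made up. A row lasts 1/12 s, in which the tool goes at most 41.7 mm and 7.16 degrees, less where a joint would pass 70% of its speed; a pose out of reach is approached as far as the arm can. A call is refused whole if a number of a shift passes 1 or a number of a turn 7.16, either way. A call with a gripper value outside its range is refused whole. The fingers move at their own pace and stop on an object; the grip force is fixed at half the most. Time passes only in rows, so rows that do not move let the fingers close. It gives the time, the measured TCP pose, the force, the opening and the grip force at its end, in the units of the state.
- r.state(): the state, without advancing time (a new reading comes with each control period).
- r.capture(name): name is "scene" or "side" or "wrist"; returns the picture (384x512x3 uint8, red, green, blue); there is no depth.
- r.camera_info(name): a dict with "camera_matrix" (3x3 intrinsics, pixels), "R" (3x3) and "t" (3): a world point X has camera coordinates R X + t; the wrist camera has in their place "mount" (4x4, takes a point from camera to tool coordinates, whose origin is the TCP and whose axes are the flange's). Camera axes: x right, y down, z forward; pixel columns grow to the right and rows downward; lengths in mm; the calibration is good to about 2 mm. A picture is of the moment at which its call begins: read the wrist's pose just before it. camera_info takes no time and is no camera call.
- r.sign_off(): hands the job in; it is judged then, once.
The state is a dict: "time": time; "qpos": joint angles; "joint_vel": joint speeds; "joint_efforts": joint torques, N m; "tcp_pos": TCP position; "tcp_rot": TCP orientation; "force": force on the tool from outside, world axes, zero at the start; "moment": the same for the moment, N m; "finger_gap": finger opening in mm; "gripper_force": force on a finger pad.
Only numpy, scipy, OpenCV 4.12 (cv2) and the standard library are available. Lean on these libraries where they do the work, as an engineer would, in place of code of your own. Each camera call takes 0.05 s, during which the arm holds its last target. There are 200 camera calls.

## Working session

There is one attempt and no reset: what is moved stays moved. The work goes in short steps, Python scripts to look and compute and a tool call to move; the robot and the scene stay as the last step left them, time stands still between calls to the robot, and variables do not carry over. Pictures are saved under pics/ and viewed, at most 10 in all, crops included, and the job is handed in when it is done.

Besides the shell and the picture viewer there is one more tool, called after "Request:" as name(argument=value, ...) on one line, values as JSON. move_arm: Moves the arm, as the interface text tells. Its arguments: {"type":"object","properties":{"xyz":{"type":"array","items":{"type":"array","items":{"type":"number"}}},"delta_rot":{"type":"array","items":{"type":"array","items":{"type":"number"}}},"jaw":{"type":"array","items":{"type":"number"}}},"required":["xyz","delta_rot","jaw"]}

```bash
mkdir -p pics; python3 - <<'E'
from cell import r
import cv2, numpy as np
np.set_printoptions(precision=3,suppress=True)
for n in ("scene","side","wrist"):
    cv2.imwrite(f"pics/{n}0.png",cv2.cvtColor(r.capture(n),cv2.COLOR_RGB2BGR)); print(n,r.camera_info(n))
s=r.state();print(s)
a=[cv2.imread(f"pics/{n}0.png") for n in("scene","side")]
cv2.imwrite("pics/w0.png",a[0])
E
```

```text
scene {'camera_matrix': array([[427.831,   0.   , 252.694],
       [  0.   , 427.831, 192.192],
       [  0.   ,   0.   ,   1.   ]]), 'R': array([[ 0.998, -0.052, -0.02 ],
       [-0.048, -0.617, -0.786],
       [ 0.028,  0.786, -0.618]]), 't': array([-578.869,   91.849, 1328.814])}
side {'camera_matrix': array([[386.984,   0.   , 255.191],
       [  0.   , 386.984, 187.937],
       [  0.   ,   0.   ,   1.   ]]), 'R': array([[ 0.762, -0.648, -0.016],
       [-0.332, -0.37 , -0.868],
       [ 0.556,  0.666, -0.497]]), 't': array([-443.197,  271.145,  674.356])}
wrist {'camera_matrix': array([[274.557,   0.   , 252.688],
       [  0.   , 274.557, 190.676],
       [  0.   ,   0.   ,   1.   ]]), 'mount': array([[  -0.   ,   -0.964,   -0.265,   76.137],
       [   1.   ,   -0.   ,   -0.   ,    0.474],
       [   0.   ,   -0.265,    0.964, -151.252],
       [   0.   ,    0.   ,    0.   ,    1.   ]])}
{'time': 0.15, 'qpos': array([-0.096,  0.494,  1.346, -0.   ,  1.302, -0.095]), 'joint_vel': array([ 0.001, -0.002, -0.001,  0.001, -0.   , -0.   ]), 'joint_efforts': array([  0.001, -87.92 , -38.205,   0.071,   0.05 ,  -0.   ]), 'tcp_pos': array([624.763,   0.02 , 232.478]), 'tcp_rot': array([[ 0.   ,  1.   , -0.001],
       [ 1.   , -0.   ,  0.   ],
       [ 0.   , -0.001, -1.   ]]), 'force': array([0.026, 0.271, 0.817]), 'moment': array([ 0.069, -0.018,  0.047]), 'gripper_force': 0.0, 'finger_gap': 91.03947363894066}
```

View pics/scene0.png

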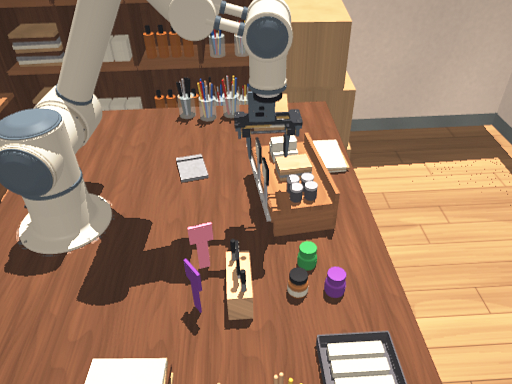

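View pics/side0.png

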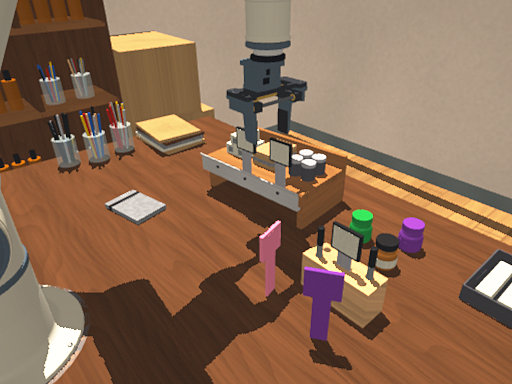

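The spare is the black/white one in the block (side 347,242). The pink (270,255) and purple (322,300) look-alikes aren't meant. I'll confirm this in enlarged crops.

```bash
python3 - <<'E'
import cv2, numpy as np
a=cv2.imread("pics/scene0.png");b=cv2.imread("pics/side0.png")
# scene crop 170..345 x 125..325 ; side crop
def up(i,x0,y0,x1,y1,k): return cv2.resize(i[y0:y1,x0:x1],None,fx=k,fy=k,interpolation=cv2.INTER_CUBIC)
c1=up(b,190,110,390,235,4)   #800x500
cv2.imwrite("pics/c1.png",c1)
c2=up(b,290,215,390,325,5)   #500x550
c3=up(a,215,225,275,325,5)   #300x500
o=np.zeros((550,800,3),np.uint8);o[:,:500]=c2;o[:500,500:]=c3
cv2.imwrite("pics/c2.png",o)
E
```

```text
(no output)
```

View pics/c1.png

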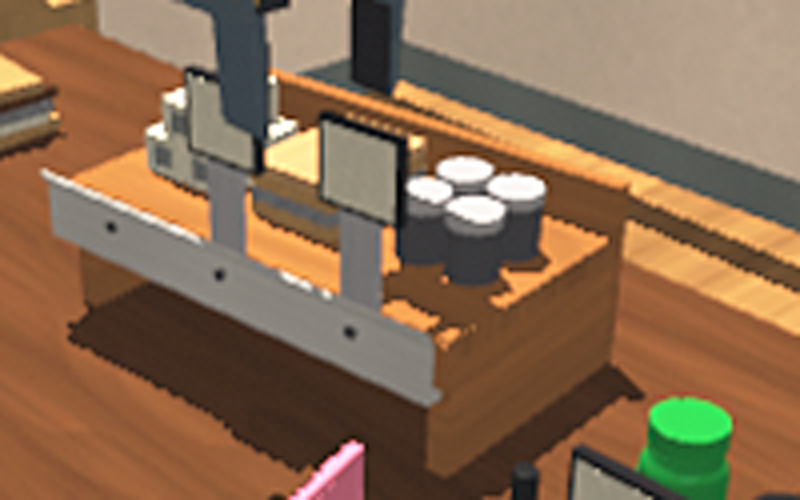

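View pics/c2.png

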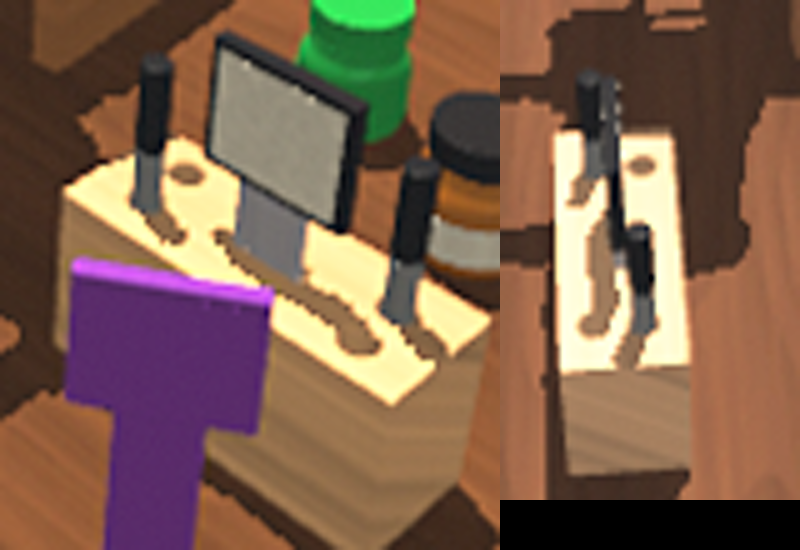

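```bash
cat > h.py <<'E'
from cell import r
import cv2, numpy as np
np.set_printoptions(precision=4,suppress=True)
def cam(n):
    c=r.camera_info(n)
    if "R" in c: return c["camera_matrix"],np.array(c["R"]),np.array(c["t"])
    s=r.state();T=np.eye(4);T[:3,:3]=s["tcp_rot"];T[:3,3]=s["tcp_pos"]
    W=np.linalg.inv(T@c["mount"]);return c["camera_matrix"],W[:3,:3],W[:3,3]
def onz(C,uv,z):
    K,R,t=C;d=R.T@np.linalg.inv(K)@np.array([*uv,1.]);o=-R.T@t
    return o+d*(z-o[2])/d[2]
def proj(C,X): 
    K,R,t=C;p=K@(R@np.array(X)+t);return p[:2]/p[2]
def tri(C1,u1,C2,u2):
    P=[c[0]@np.c_[c[1],c[2]] for c in(C1,C2)]
    X=cv2.triangulatePoints(P[0],P[1],np.array(u1,float),np.array(u2,float)).ravel();return X[:3]/X[3]
E
python3 - <<'E'
from h import *
S=cam("side");A=cam("scene")
q=lambda u,v:(290+u/5,215+v/5); p=lambda u,v:(190+u/4,110+v/4); a=lambda u,v:(215+(u-500)/5,225+v/5)
print("block side",*[onz(S,q(*x),80) for x in((65,192),(178,140),(490,320),(395,405))])
print("block scene",*[onz(A,a(*x),80) for x in((555,132),(672,132),(688,365),(560,372))])
print("lip ends",onz(S,p(45,172),114),onz(S,p(437,400),114))
print("screws z90",*[onz(S,p(*x),90) for x in((111,227),(219,274),(349,332))])
print("frame TL TR z164",onz(S,q(220,35),164),onz(S,q(365,103),164))
print("stem at block top",onz(S,q(238,235),80),onz(S,q(302,278),80))
print("markers tops tri",tri(S,q(157,58),A,a(590,76)),tri(S,q(422,160),A,a(640,230)))
E
```

```text
block side [ 497.5309 -243.8599   80.    ] [ 554.976  -251.3782   80.    ] [ 558.6748 -391.7284   80.    ] [ 499.4586 -393.8992   80.    ]
block scene [ 499.8607 -239.6198   80.    ] [ 560.2003 -243.9028   80.    ] [ 560.8109 -392.1922   80.    ] [ 501.7492 -392.1938   80.    ]
lip ends [570.8838 216.9371 114.    ] [ 564.306 -167.428  114.   ]
screws z90 [582.0149 156.1666  90.    ] [594.3429  54.1885  90.    ] [606.2592 -55.1802  90.    ]
frame TL TR z164 [ 525.2723 -288.3108  164.    ] [ 530.4777 -346.8431  164.    ]
stem at block top [ 527.7823 -304.0143   80.    ] [ 526.6175 -334.486    80.    ]
markers tops tri [ 520.6274 -264.6153  143.5041] [ 541.7606 -365.1177  144.037 ]
```

View pics/wrist0.png

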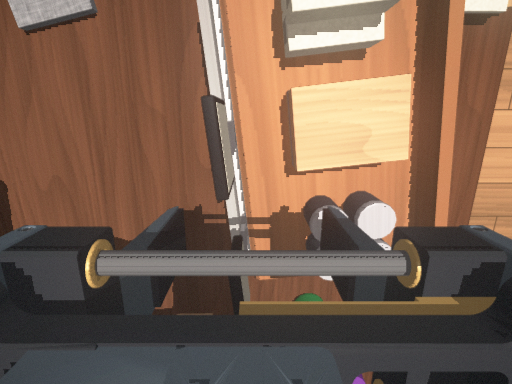

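```bash
python3 - <<'E'
from h import *
S=cam("side");p=lambda u,v:(190+u/4,110+v/4)
print(onz(S,p(45,172),114),onz(S,p(436,342),114))
E
```

```text
[570.8838 216.9371 114.    ] [ 607.0239 -125.3995  114.    ]
```

Wrist view: rail lip runs from (207,0) to (240,240), the cartons are at (335,30) at the far +y end with no ticket, and the notebook stack is at (350,125) with a ticket at (217,145). I'll go over to the block.

Request:
move_arm(xyz=[[0, 0, -0.7], [0, 0, -0.7], [-0.8, -0.24, 0], [-0.8, -0.24, 0], [-0.8, -0.24, 0], [-0.8, -0.24, 0], [-0.8, -0.24, 0], [-0.8, -0.24, 0], [-0.8, -0.24, 0], [-0.8, -0.24, 0], [-0.8, -0.24, 0], [-0.75, -0.24, 0], [0, 0, 0], [0, 0, 0]], delta_rot=[[0, 0, 0], [0, 0, 0], [0, 0, 0], [0, 0, 0], [0, 0, 0], [0, 0, 0], [0, 0, 0], [0, 0, 0], [0, 0, 0], [0, 0, 0], [0, 0, 0], [0, 0, 0], [0, 0, 0], [0, 0, 0]], jaw=[91, 91, 91, 91, 91, 91, 91, 91, 91, 91, 91, 91, 91, 91])

```text
time: 1.32
tcp_pos: [528.3, -319.3, 288.5]
tcp_rot: [[0.002, 1.0, -0.001], [1.0, -0.002, 0.0], [0.0, -0.001, -1.0]]
force: [0.0, 1.4, -0.3]
finger_gap: 90.8
gripper_force: 0.0
```

```bash
python3 - <<'E'
from h import *
s=r.state();print(s["time"],s["tcp_pos"],s["tcp_rot"],s["force"])
W=cam("wrist");A=cam("scene");S=cam("side")
print("purple base",onz(A,(197,310),0),onz(S,(320,338),0),"pink",onz(S,(269,292),0))
i=cv2.cvtColor(r.capture("wrist"),cv2.COLOR_RGB2BGR);cv2.imwrite("pics/w1.png",i)
b=cv2.cvtColor(r.capture("side"),cv2.COLOR_RGB2BGR);cv2.imwrite("pics/s1.png",b)
a=cv2.cvtColor(r.capture("scene"),cv2.COLOR_RGB2BGR);cv2.imwrite("pics/a1.png",a)
up=lambda i,x0,y0,x1,y1,k:cv2.resize(i[y0:y1,x0:x1],None,fx=k,fy=k,interpolation=cv2.INTER_CUBIC)
o=np.zeros((600,800,3),np.uint8);o[:384,:512]=i;o[:300,512:800]=up(b,195,110,291,210,3)
o[384:584,:600]=up(a,230,120,350,160,5);cv2.imwrite("pics/v1.png",o)
print("exp ticket",proj(W,[528,-318,164]))
E
```

```text
1.3167 [ 528.3021 -319.3148  288.491 ] [[ 0.0025  1.     -0.0005]
 [ 1.     -0.0025  0.0004]
 [ 0.0004 -0.0005 -1.    ]] [ 0.0382  1.3511 -0.2755]
purple base [ 423.0182 -357.1483    0.    ] [ 426.6756 -356.7216    0.    ] pink [ 433.5712 -216.7955    0.    ]
exp ticket [252.093  189.8683]
```

View pics/v1.png

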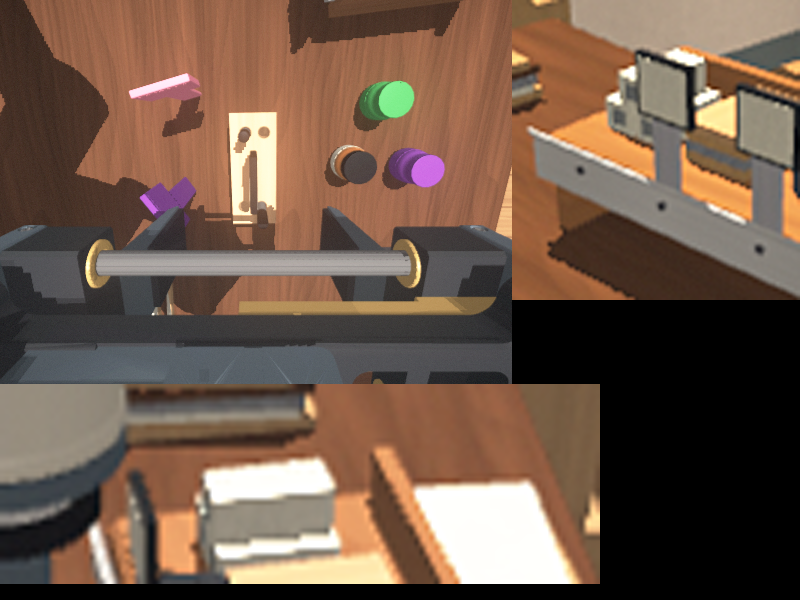

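```bash
python3 - <<'E'
from h import *
W=cam("wrist")
i=cv2.imread("pics/w1.png");cv2.imwrite("pics/c3.png",cv2.resize(i[105:235,140:300],None,fx=5,fy=4.6,interpolation=cv2.INTER_CUBIC))
print("purple",onz(W,(195,183),154))
E
```

```text
purple [ 467.7211 -310.9445  154.    ]
```

View pics/c3.png

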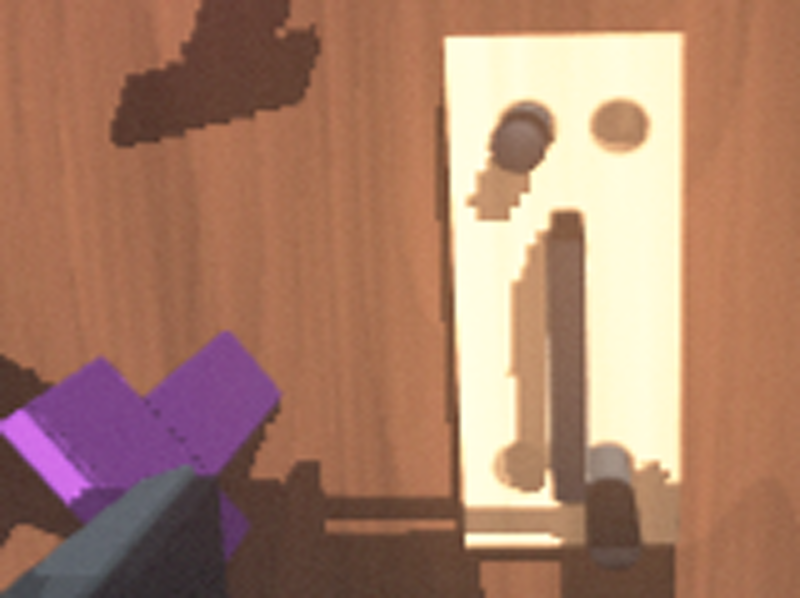

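```bash
python3 - <<'E'
from h import *
W=cam("wrist")
f=lambda u,v:(140+u/5,105+v/4.6)
for n,z,u in (("far",164,(567,212)),("far108",108,(567,212)),("near",164,(570,498)),("blk",80,(446,37)),("",80,(684,33)),("",80,(682,547)),("",80,(464,547)),("purp",120,(250,550))): print(n,onz(W,f(*u),z))
E
```

```text
far [ 530.2904 -275.5414  164.    ]
far108 [ 530.4146 -282.5449  108.    ]
near [ 530.9917 -341.6966  164.    ]
blk [ 499.8894 -238.1618   80.    ]
 [ 559.9389 -237.0925   80.    ]
 [ 562.9219 -388.2123   80.    ]
 [ 501.5942 -388.237    80.    ]
purp [ 451.1393 -372.7795  120.    ]
```

Request:
move_arm(xyz=[[0.12, 0.055, 0], [0, 0, 0], [0, 0, 0.7], [0, 0, 0.7], [0, 0, 0.7], [0, 0, 0.7], [0, 0, 0.4], [0, 0, 0.3], [0, 0, 0.2], [0, 0, 0.1], [0, 0, 0], [0, 0, 0]], delta_rot=[[0, 0, -0.7], [0, 0, 0], [0, 0, 0], [0, 0, 0], [0, 0, 0], [0, 0, 0], [0, 0, 0], [0, 0, 0], [0, 0, 0], [0, 0, 0], [0, 0, 0], [0, 0, 0]], jaw=[45, 45, 45, 45, 45, 45, 45, 45, 45, 45, 45, 45])

```text
time: 2.47
tcp_pos: [531.6, -313.2, 137.5]
tcp_rot: [[-0.013, 1.0, 0.001], [1.0, 0.013, -0.0], [-0.0, 0.001, -1.0]]
force: [0.1, -0.1, -0.2]
finger_gap: 45.1
gripper_force: 0.0
```

```bash
python3 - <<'E'
from h import *
s=r.state();print(s["time"],s["tcp_pos"],s["tcp_rot"],s["force"],s["finger_gap"])
n=["side","scene","wrist"];im=[cv2.cvtColor(r.capture(k),cv2.COLOR_RGB2BGR) for k in n]
for k,i in zip(n,im): cv2.imwrite(f"pics/{k}2.png",i)
up=lambda i,x0,y0,x1,y1,k:cv2.resize(i[y0:y1,x0:x1],None,fx=k,fy=k,interpolation=cv2.INTER_CUBIC)
o=np.zeros((600,800,3),np.uint8);o[:480,:400]=up(im[0],290,190,390,310,4);o[:480,400:720]=up(im[1],205,205,285,325,4);cv2.imwrite("pics/v2.png",o)
print(proj(cam("side"),s["tcp_pos"]),proj(cam("scene"),s["tcp_pos"]))
E
```

```text
2.4667 [ 531.6044 -313.1665  137.5172] [[-0.0126  0.9999  0.0006]
 [ 0.9999  0.0126 -0.0005]
 [-0.0005  0.0006 -1.    ]] [ 0.1234 -0.1099 -0.2267] 45.108953618522925
[345.9003 238.784 ] [238.0768 256.2296]
```

View pics/v2.png

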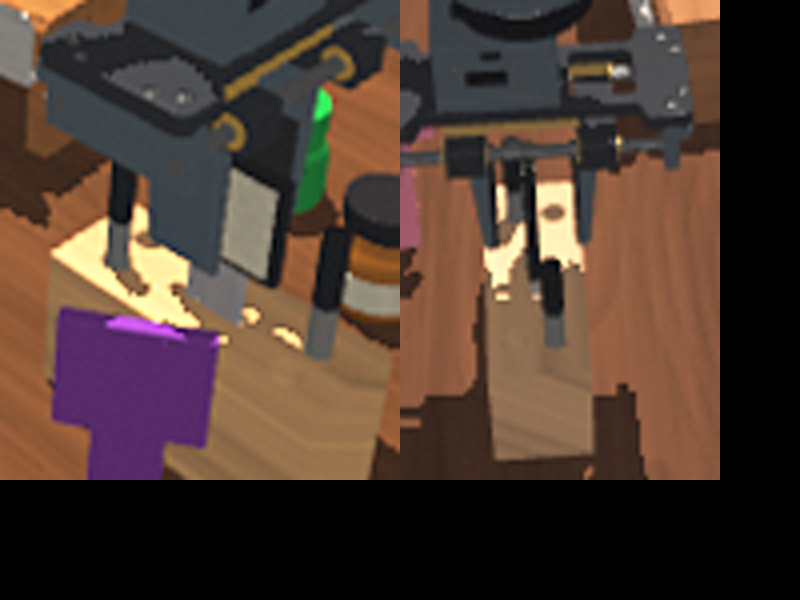

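The holder stands between the pads (scene crop 531,200) and the markers are clear. Closing now.

Request:
move_arm(xyz=[[0, -0.025, 0], [0, 0, 0], [0, 0, 0], [0, 0, 0], [0, 0, 0], [0, 0, 0], [0, 0, 0], [0, 0, 0], [0, 0, 0], [0, 0, 0]], delta_rot=[[0, 0, 0], [0, 0, 0], [0, 0, 0], [0, 0, 0], [0, 0, 0], [0, 0, 0], [0, 0, 0], [0, 0, 0], [0, 0, 0], [0, 0, 0]], jaw=[40, 30, 22, 16, 13, 10, 8, 4, 0, 0])

```text
time: 3.45
tcp_pos: [530.2, -313.2, 136.9]
tcp_rot: [[-0.012, 1.0, -0.0], [1.0, 0.012, 0.0], [0.0, -0.0, -1.0]]
force: [-0.1, 0.3, -0.6]
finger_gap: 8.1
gripper_force: 30.0
```

Request:
move_arm(xyz=[[0, 0, -0.1], [0, 0, -0.2], [0, 0, -0.3], [0, 0, -0.35], [0, 0, -0.4], [0, 0, -0.5], [0, 0, -0.5], [0, 0, -0.5], [0, 0, -0.5], [0, 0, -0.4], [0, 0, -0.2], [0, 0, 0], [0, 0, 0]], delta_rot=[[0, 0, 0], [0, 0, 0], [0, 0, 0], [0, 0, 0], [0, 0, 0], [0, 0, 0], [0, 0, 0], [0, 0, 0], [0, 0, 0], [0, 0, 0], [0, 0, 0], [0, 0, 0], [0, 0, 0]], jaw=[0, 0, 0, 0, 0, 0, 0, 0, 0, 0, 0, 0, 0])

```text
time: 4.53
tcp_pos: [530.1, -313.1, 294.8]
tcp_rot: [[-0.012, 1.0, 0.0], [1.0, 0.012, -0.0], [-0.0, 0.0, -1.0]]
force: [-0.1, -1.0, -2.1]
finger_gap: 7.9
gripper_force: 30.0
```

Request:
move_arm(xyz=[[0.3, 0.02, 0], [0.6, 0.04, 0], [0.85, 0.04, 0], [0.9, 0.04, 0], [0.9, 0.04, 0], [0.9, 0.04, 0], [0.9, 0.04, 0], [0.9, 0.04, 0], [0.9, 0.04, 0], [0.9, 0.04, 0], [0.9, 0.04, 0], [0.9, 0.04, 0], [0.8, 0.04, 0], [0.6, 0.04, 0], [0.3, 0.02, 0], [0, 0, 0], [0, 0, 0], [0, 0, 0]], delta_rot=[[0, 0, 0], [0, 0, 0], [0, 0, 0], [0, 0, 0], [0, 0, 0], [0, 0, 0], [0, 0, 0], [0, 0, 0], [0, 0, 0], [0, 0, 0], [0, 0, 0], [0, 0, 0], [0, 0, 0], [0, 0, 0], [0, 0, -2.6], [0, 0, -2.7], [0, 0, 0], [0, 0, 0]], jaw=[0, 0, 0, 0, 0, 0, 0, 0, 0, 0, 0, 0, 0, 0, 0, 0, 0, 0])

```text
time: 6.03
tcp_pos: [546.5, 148.8, 294.2]
tcp_rot: [[-0.104, 0.995, -0.001], [0.995, 0.104, -0.0], [-0.0, -0.001, -1.0]]
force: [-0.1, -0.1, -1.0]
finger_gap: 8.3
gripper_force: 30.0
```

```bash
python3 - <<'E'
from h import *
s=r.state();print(s["time"],s["tcp_pos"],s["tcp_rot"],s["force"],s["finger_gap"])
n=["side","scene","wrist"];im=[cv2.cvtColor(r.capture(k),cv2.COLOR_RGB2BGR) for k in n]
for k,i in zip(n,im): cv2.imwrite(f"pics/{k}3.png",i)
S=cam("side");A=cam("scene")
P=s["tcp_pos"];f=P-[0,0,126]
print(proj(S,P),proj(S,f),proj(A,P),proj(A,f), "plc", proj(S,[586,150,69]),proj(A,[586,150,69]),proj(A,[586,150,114]))
up=lambda i,x0,y0,x1,y1,k:cv2.resize(i[y0:y1,x0:x1],None,fx=k,fy=k,interpolation=cv2.INTER_CUBIC)
o=np.zeros((600,800,3),np.uint8)
o[:600,:400]=up(im[0],180,60,280,210,4);o[:300,400:]=up(im[2],80,0,480,300,1)[:,:400];o[300:,400:]=up(im[1],220,110,320,185,4);cv2.imwrite("pics/v3.png",o)
E
```

```text
6.0333 [546.4603 148.7752 294.2396] [[-0.1044  0.9945 -0.0013]
 [ 0.9945  0.1044 -0.0004]
 [-0.0003 -0.0013 -1.    ]] [-0.1326 -0.0728 -0.974 ] 8.300747771592471
[202.0835  96.2688] [206.1952 144.6163] [237.0507 106.2151] [238.7359 142.3604] plc [220.721  173.8831] [251.8217 167.2766] [251.5303 155.9172]
```

View pics/v3.png

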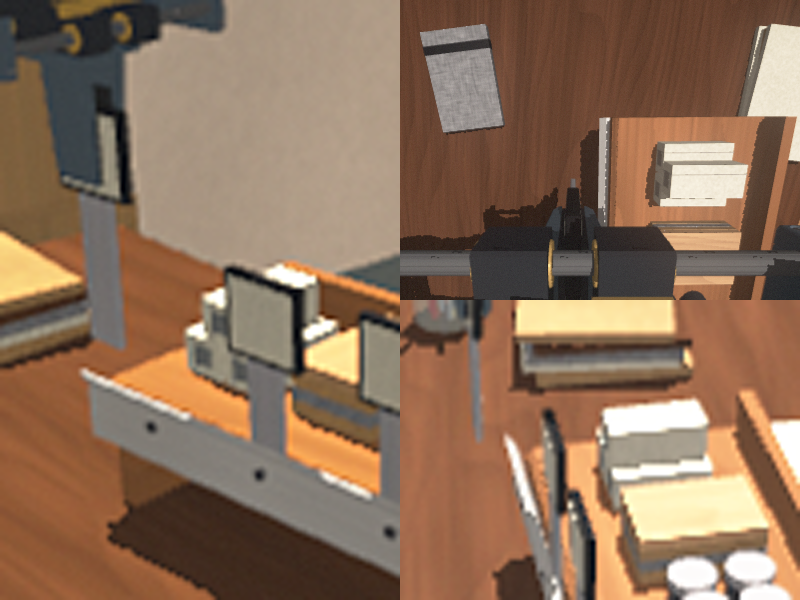

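```bash
python3 - <<'E'
from h import *
i=cv2.imread("pics/wrist3.png");W=cam("wrist")
for v in (125,140,155,170,185): print(v,[tuple(int(c) for c in i[v,u]) for u in range(274,298)])
g=i.min(axis=2)
for c in (340,350,370,390,405,415): print(c,"".join("%4d"%x for x in g[130:216,c]))
# deck far edge
print("rail far end rows", [int(x) for x in g[108:128,284]])
E
```

```text
125 [(56, 74, 115), (54, 72, 110), (56, 73, 112), (52, 73, 114), (52, 73, 113), (130, 142, 160), (162, 170, 181), (170, 180, 189), (166, 174, 184), (167, 176, 186), (169, 178, 186), (169, 177, 185), (126, 132, 140), (104, 108, 115), (100, 104, 111), (84, 91, 101), (51, 64, 81), (41, 57, 81), (64, 88, 132), (62, 88, 133), (62, 87, 128), (64, 92, 140), (65, 94, 144), (69, 98, 147)]
140 [(35, 43, 62), (39, 47, 64), (40, 48, 66), (34, 43, 61), (34, 44, 63), (155, 163, 172), (171, 179, 189), (169, 176, 186), (166, 174, 184), (166, 176, 186), (166, 175, 184), (164, 173, 184), (206, 215, 222), (130, 136, 144), (96, 101, 109), (60, 70, 86), (46, 58, 83), (51, 70, 105), (70, 100, 149), (63, 91, 136), (61, 89, 135), (67, 95, 143), (70, 99, 150), (78, 110, 168)]
155 [(34, 45, 60), (34, 43, 59), (36, 46, 64), (35, 46, 63), (61, 69, 88), (159, 165, 175), (167, 176, 186), (167, 176, 184), (167, 176, 186), (165, 174, 184), (171, 179, 187), (149, 155, 164), (110, 115, 123), (95, 97, 106), (93, 98, 106), (56, 67, 87), (48, 62, 86), (59, 81, 119), (64, 92, 135), (63, 89, 133), (63, 90, 132), (62, 92, 
[... 2297 characters left out ...]
5 212 215 218 218 165 133 129 129 104 206 220 222 218 214 216 217 216 218 181 215 213 214 214 215 216 219 220 218 216 213 213 218 216 214 217 220 216 217 219 220 222 218 219 219 221 219 215 193 182 153  98  90  89  83  85  90  90  83  86  86
415   87  85  88  90  90  89  86  89  89  91  89  89  92 100  95  96  97  92  90  91  93  93  91  91  93  92  92  87  94  91  94 115 127 129 133 208 218 216 219 216 212 209 210 213 176 212 215 211 212 212 213 219 223 219 216 217 217 217 217 216 218 219 218 211 211 217 219 208 119  86  86  84  83  84  84  83  80  80  84  81  85  82  82  84  84  80
rail far end rows [55, 56, 55, 54, 56, 53, 55, 52, 54, 105, 161, 169, 166, 169, 167, 168, 165, 169, 168, 168]
```

```bash
python3 - <<'E'
from h import *
W=cam("wrist")
Y=np.array([-.1045,.9945]);X=np.array([.9945,.1045])
def f(n,u,v,z):
    p=onz(W,(u,v),z);print(n,p,"X,Y(rail)",X@p[:2],Y@p[:2])
for v,a,b,c in((125,278.8,285.9,290),(140,278.7,287,290),(155,278.2,285.6,289.8),(170,277.8,286,289.5),(185,277.4,284.7,289)):
    f("lip114",a,v,114);f(" inner104",b,v,104);f("  deck100",c+1,v,100)
for c in (370,390): f("cart+",c,143.3,130);f("cart-",c,206,130);f("top+",c,164.8,160);f("top-",c,198,160)
f("rail end",284,117,114)
C=W;print("cam",-C[1].T@C[2])
S=cam("side");d=lambda u,v:(180+u/4,60+v/4)
for n,u in (("s1",(151,427)),("s2",(259,475)),("s3",(389,532))): 
  p=onz(S,d(*u),88);print(n,p,X@p[:2],Y@p[:2])
for n,u in (("lipL",(83,372)),("st2L",(250,440)),("st2R",(286,455))): 
  p=onz(S,d(*u),114);print(n,p,X@p[:2],Y@p[:2])
E
```

```text
lip114 [571.1834 216.2287 114.    ] X,Y(rail) 590.637750828397 155.35075419938585
 inner104 [580.6913 216.8714 104.    ] X,Y(rail) 600.1605148921498 154.99632874199455
  deck100 [587.3906 217.4264 100.    ] X,Y(rail) 606.8810522448457 154.84825017763097
lip114 [573.2836 198.9352 114.    ] X,Y(rail) 590.9192528895444 137.93287178326167
 inner104 [584.4442 199.2207 104.    ] X,Y(rail) 602.048313251086 137.05057429008465
  deck100 [589.9156 199.4386 100.    ] X,Y(rail) 607.5124450152576 136.69549145339815
lip114 [574.963  181.0907 114.    ] X,Y(rail) 590.7247265634637 120.01109305037745
 inner104 [585.205  180.7393 104.    ] X,Y(rail) 600.8735913313293 118.59126707028558
  deck100 [592.2629 180.9035 100.    ] X,Y(rail) 607.9098484706657 118.01706594941005
lip114 [576.8141 162.734  114.    ] X,Y(rail) 590.6473056391412 101.56186429455802
 inner104 [588.2536 161.9474 104.    ] X,Y(rail) 601.9417406161198 99.58416434310394
  deck100 [594.5518 161.8101 100.    ] X,Y(rail) 608.1909402431774 98.78949133271125
lip114 [578.7204 143.8292 114.    ] X,Y(rail) 590.5675733025361 82.56183129137614
 i
[... 648 characters left out ...]
71
top+ [688.4322 188.8562 160.    ] X,Y(rail) 704.3812977110381 115.87632089011947
top- [696.9787 153.0364 160.    ] X,Y(rail) 709.1376344585228 79.36044934133989
rail end [576.0651 225.8691 114.    ] X,Y(rail) 596.5000189700348 164.42803558216173
cam [539.6771 224.1261 445.951 ]
s1 [584.2524 159.5153  88.    ] 597.7083421619756 97.58359445072603
s2 [595.7767  56.0502  88.    ] 598.357170195865 -6.516774132987841
s3 [608.5992 -52.7247  88.    ] 599.7421477941258 -116.03336514490483
lipL [569.846  217.8821 114.    ] 589.4805393553747 157.1348622998687
st2L [591.2988  58.4261 114.    ] 594.152215466892 -3.6860067989848986
st2R [595.147   27.2825 114.    ] 594.7247573730377 -35.060401583137335
```

```bash
python3 - <<'E'
from h import *
i=cv2.imread("pics/wrist0.png").astype(int);g=i.max(axis=2)
for v in (98,104,112,125,140,155,170,185,194,200): print(v,[int(x) for x in g[v,198:242]])
K=r.camera_info("wrist")
T=np.eye(4);T[:3,:3]=[[0,1,-.001],[1,0,0],[0,-.001,-1]];T[:3,3]=[624.763,.02,232.478]
M=np.linalg.inv(T@K["mount"]);W=(K["camera_matrix"],M[:3,:3],M[:3,3])
np.save("w0.npy",M)
X=np.array([.9945,.1045]);Y=np.array([-.1045,.9945])
for n,u,v,z in(("TLfar",203,97,223),("TRfar",213,97,223),("near l",213,199,223),("near r",227,199,223)):
    p=onz(W,(u,v),z);print(n,p,X@p[:2],Y@p[:2])
E
```

```text
98 [148, 148, 129, 86, 76, 79, 79, 82, 82, 87, 89, 91, 91, 94, 89, 80, 72, 71, 68, 78, 97, 131, 186, 189, 156, 145, 190, 253, 254, 254, 194, 145, 146, 176, 185, 176, 171, 170, 175, 205, 232, 233, 231, 233]
104 [147, 145, 149, 111, 75, 78, 79, 81, 83, 84, 86, 84, 91, 94, 92, 88, 78, 70, 198, 169, 158, 152, 151, 148, 125, 94, 117, 218, 254, 254, 254, 254, 197, 144, 186, 181, 176, 171, 171, 168, 213, 233, 233, 233]
112 [146, 146, 145, 145, 125, 77, 72, 72, 76, 78, 79, 82, 85, 88, 89, 89, 85, 76, 67, 171, 161, 157, 156, 156, 157, 157, 155, 153, 220, 254, 254, 254, 254, 192, 145, 188, 185, 174, 172, 172, 176, 183, 230, 233]
125 [142, 147, 147, 145, 145, 150, 123, 79, 68, 71, 74, 78, 76, 81, 81, 86, 86, 86, 82, 74, 65, 195, 167, 155, 154, 156, 156, 154, 155, 144, 131, 125, 123, 123, 131, 130, 128, 189, 183, 172, 169, 172, 188, 229]
140 [138, 144, 145, 144, 144, 146, 147, 149, 145, 88, 66, 72, 71, 74, 81, 78, 79, 83, 86, 82, 81, 71, 61, 145, 153, 152, 153, 154, 153, 155, 156, 146, 132, 126, 129, 131, 128, 114, 149, 181, 180, 171, 170, 174]
155 [137, 139, 147, 146, 146, 145, 142, 146, 145, 1
[... 601 characters left out ...]
8, 139, 138, 139, 137, 140, 135, 134, 140, 138, 138, 134, 138, 138, 139, 104, 68, 74, 71, 71, 73, 75, 73, 74, 78, 74, 73, 73, 66, 85, 214, 229, 226, 225, 187, 151, 144, 213, 251, 252, 252, 185]
200 [140, 141, 140, 139, 135, 135, 140, 139, 141, 138, 137, 137, 136, 138, 142, 142, 140, 133, 130, 87, 70, 70, 69, 72, 102, 128, 88, 134, 206, 219, 226, 227, 229, 229, 228, 227, 226, 192, 154, 143, 232, 252, 252, 182]
TLfar [597.7469  85.8911 223.    ] 603.4349561182777 22.9541056341776
TRfar [603.2997  85.888  223.    ] 608.9568064717004 22.37076161790379
near l [601.0029  26.671  223.    ] 600.4845471753387 -36.28052233972443
near r [609.5761  26.6698 223.    ] 609.0104544790752 -37.177630419425846
```

```bash
python3 - <<'E'
from h import *
K=r.camera_info("wrist");M=np.load("w0.npy");W=(K["camera_matrix"],M[:3,:3],M[:3,3])
X=np.array([.9945,.1045]);Y=np.array([-.1045,.9945])
for v,a,b in((104,201.2,215.7),(112,202.2,216.7),(125,204.3,218.7),(140,207,220.7),(155,209.3,222.7),(170,211.3,224.7),(185,214,227.2),(194,215.3,229)):
    p=[onz(W,(u,v),223)[:2] for u in (a,b)];print(v,X@p[0],X@p[1],X@(p[0]+p[1])/2,Y@p[0])
m=np.array([[.9945,-.1045],[.1045,.9945]])@[604.8,97.6];print("world place",m)
E
```

```text
104 601.8683835983642 609.9266771692655 605.8975303838148 19.390381952786754
112 601.7647861600192 609.882852741978 605.8238194509987 15.08008682370739
125 601.8623189861838 610.0227334803476 605.9425262332657 7.909409177421466
140 602.1370360179126 610.0115884444007 606.0743122311567 -0.601721474941705
155 602.1864532643848 610.0001205717685 606.0932869180766 -9.334768559365656
170 602.0598093562774 609.9883156289541 606.0240624926156 -18.305793404261983
185 602.3497637325352 610.2763934528444 606.3130785926899 -27.588706897167626
194 602.3340184553629 610.6351682940841 606.4845933747235 -33.272148852457136
world place [591.2744 160.2648]
```

```bash
python3 - <<'E'
from h import *
W=cam("wrist");s=r.state();T=s["tcp_rot"];p=s["tcp_pos"]
for n,o in (("foot+y",(15,0,126)),("stemtop",(15,0,28)),("frame top+y",(31,0,-28)),("frame bot+y",(31,0,28))): print(n,proj(W,p+T@np.array(o)))
i=cv2.imread("pics/wrist3.png").max(axis=2)
for v in range(172,250,3): print(v,"".join("%4d"%x for x in i[v,236:272]))
E
```

```text
foot+y [252.1745 176.5998]
stemtop [251.8993 207.2652]
frame top+y [251.5164 213.4017]
frame bot+y [251.8696 184.7225]
172  102 100  96  99  97  97  96  98 104 103 109 108 111 108 108 111 113 107 111 111 111 112 114 109 108  69  60  56  60  61  59  59  61  59  61  59
175  105 100  97  97  97  96 102 106 104 105 107 114 110 107 108 112 108 112 112 109 112 113 111 106  71  59  60  60  61  60  60  60  59  62  58  62
178  103  99  99  94  99  97 102 107 103 103 111 109 104 108 110 108 107 108 111 111 111 115 117 116 110  70  55  57  55  61  61  59  63  60  59  59
181  104 101  94  95  95 107 108 104 102 105 109 109 106 106 102 100 115 113 115 105 119 121 120 114 116  72  60  59  58  61  58  58  60  57  59  59
184  101 100  95  94  97 102 111 102 102 105 107 106 103 109  95 101 111 114 114 113 119 121 119 112  72  59  58  58  59  62  58  59  56  60  57  59
187   65  92  93  94 101 108 102 103 105 108 106 108  82  79  71  78  78  81  84  83  83  99 112 109 116  72  59  56  59  60  59  57  63  61  56  57
190   51  48  85 103 103 106 104 102 102 107 105  61  41  39  40  36  37  42  37  40  4
[... 2192 characters left out ...]
  30  28  28  31  34  32  32  32  30  31  26  29  29  34  32  45  37  30  30  32  35  42  50  52  50  52
238   50  49  34  27  22  28  34  36  32  27  29  32  30  26  32  30  34  30  28  30  34  29  31  27  32  24  24  31  37  35  33  39  46  47  49  52
241   50  50  34  36  25  27  28  26  24  33  28  27  28  32  31  30  27  31  28  29  29  32  31  27  26  32  32  31  37  31  32  33  47  48  47  51
244   51  44  32  28  33  24  27  25  25  24  29  24  32  32  26  26  25  28  27  36  26  30  16  32  26  33  32  31  39  28  32  31  34  43  48  56
247   51  34  31  34  33  34  30  31  29  27  30  29  28  28  31  26  30  29  34  29  31  30  26  29  24  33  33  34  35  33  35  25  34  46  52  54
```

Request:
move_arm(xyz=[[0.06, 0.3, 0], [0.06, 0.4, 0], [0.06, 0.3, 0], [0.03, 0.17, 0], [0, 0, 0.2], [0, 0, 0.4], [0, 0, 0.4], [0, 0, 0.2], [0, 0, 0], [0, 0, 0], [0, 0, 0]], delta_rot=[[0, 0, 0], [0, 0, 0], [0, 0, 0], [0, 0, 0], [0, 0, 0], [0, 0, 0], [0, 0, 0], [0, 0, 0], [0, 0, 0], [0, 0, 0], [0, 0, 0]], jaw=[0, 0, 0, 0, 0, 0, 0, 0, 0, 0, 0])

```text
time: 7.1
tcp_pos: [592.8, 162.2, 247.7]
tcp_rot: [[-0.104, 0.995, 0.001], [0.995, 0.104, 0.0], [0.0, 0.001, -1.0]]
force: [0.8, -0.5, -1.5]
finger_gap: 7.7
gripper_force: 30.0
```

```bash
python3 - <<'E'
from h import *
s=r.state();print(s["time"],s["tcp_pos"],s["tcp_rot"],s["force"],s["moment"],s["finger_gap"])
p=s["tcp_pos"];print("X,Y",.9945*p[0]+.1045*p[1],-.1045*p[0]+.9945*p[1])
n=["side","scene","wrist"];im=[cv2.cvtColor(r.capture(k),cv2.COLOR_RGB2BGR) for k in n]
for k,i in zip(n,im): cv2.imwrite(f"pics/{k}4.png",i)
up=lambda i,x0,y0,x1,y1,k:cv2.resize(i[y0:y1,x0:x1],None,fx=k,fy=k,interpolation=cv2.INTER_CUBIC)
o=np.zeros((600,800,3),np.uint8)
o[:600,:400]=up(im[0],190,100,256,200,6)[:,:396].copy() if 0 else cv2.resize(im[0][100:200,190:257],(400,600),interpolation=cv2.INTER_CUBIC)
o[:300,400:]=cv2.resize(im[2][130:230,210:343],(400,300),interpolation=cv2.INTER_CUBIC)
o[300:,400:]=cv2.resize(im[1][110:185,225:325],(400,300),interpolation=cv2.INTER_CUBIC);cv2.imwrite("pics/v4.png",o)
S=cam("side");A=cam("scene");f=p-[0,0,128]
print(proj(S,p),proj(S,f),proj(A,p),proj(A,f))
E
```

```text
7.1 [592.8422 162.215  247.7278] [[-0.1043  0.9945  0.001 ]
 [ 0.9945  0.1043  0.0002]
 [ 0.0001  0.001  -1.    ]] [ 0.8409 -0.5276 -1.5213] [0.0086 0.0226 0.0076] 7.699875772725373
X,Y 606.533080871101 99.37078712452347
[215.8942 109.4546] [219.0039 155.0282] [252.6161 117.307 ] [253.3966 152.3   ]
```

View pics/v4.png

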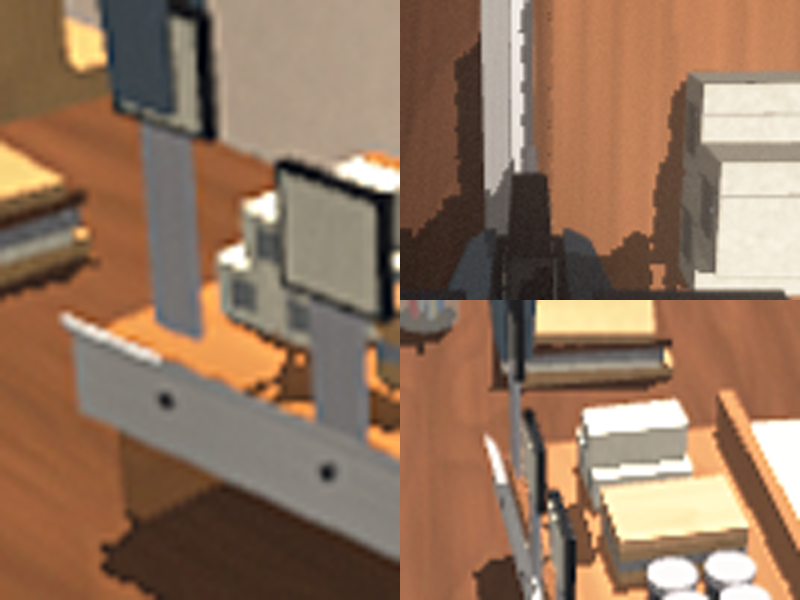

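Stem (side crop 180,333) hangs straight over the mouth beside the screw at (166,400), in line with the rail. I'll correct slightly (−0.8 mm across, +1.2 mm along) and go down gently.

Request:
move_arm(xyz=[[0.03, -0.02, 0], [0, 0, 0], [0, 0, 0.1], [0, 0, 0.1], [0, 0, 0.1], [0, 0, 0.1], [0, 0, 0.1], [0, 0, 0.05], [0, 0, 0], [0, 0, 0]], delta_rot=[[0, 0, 0], [0, 0, 0], [0, 0, 0], [0, 0, 0], [0, 0, 0], [0, 0, 0], [0, 0, 0], [0, 0, 0], [0, 0, 0], [0, 0, 0]], jaw=[0, 0, 0, 0, 0, 0, 0, 0, 0, 0])

```text
time: 8.08
tcp_pos: [591.7, 163.4, 224.8]
tcp_rot: [[-0.105, 0.995, -0.0], [0.995, 0.105, -0.0], [-0.0, -0.0, -1.0]]
force: [-0.4, 1.1, -0.3]
finger_gap: 8.0
gripper_force: 30.0
```

Request:
move_arm(xyz=[[0, 0, 0.08], [0, 0, 0.08], [0, 0, 0.08], [0, 0, 0.06], [0, 0, 0]], delta_rot=[[0, 0, 0], [0, 0, 0], [0, 0, 0], [0, 0, 0], [0, 0, 0]], jaw=[0, 0, 0, 0, 0])

```text
time: 8.5
tcp_pos: [591.4, 163.3, 212.2]
tcp_rot: [[-0.104, 0.995, -0.001], [0.995, 0.104, -0.0], [-0.0, -0.001, -1.0]]
force: [-0.1, -1.1, -0.7]
finger_gap: 8.0
gripper_force: 30.0
```

Request:
move_arm(xyz=[[0, 0, 0.07], [0, 0, 0.07], [0, 0, 0.05], [0, 0, 0.04], [0, 0, 0.02], [0, 0, 0]], delta_rot=[[0, 0, 0], [0, 0, 0], [0, 0, 0], [0, 0, 0], [0, 0, 0], [0, 0, 0]], jaw=[0, 0, 0, 0, 0, 0])

```text
time: 9.0
tcp_pos: [591.7, 163.4, 202.7]
tcp_rot: [[-0.105, 0.995, -0.0], [0.995, 0.105, -0.0], [0.0, -0.0, -1.0]]
force: [0.3, -0.4, -0.8]
finger_gap: 7.9
gripper_force: 30.0
```

Request:
move_arm(xyz=[[0, 0, 0.025], [0, 0, 0.025], [0, 0, 0]], delta_rot=[[0, 0, 0], [0, 0, 0], [0, 0, 0]], jaw=[0, 0, 0])

```text
time: 9.25
tcp_pos: [591.7, 163.4, 200.8]
tcp_rot: [[-0.105, 0.995, -0.0], [0.995, 0.105, 0.0], [0.0, -0.0, -1.0]]
force: [0.3, -0.2, -0.5]
finger_gap: 8.2
gripper_force: 30.0
```

Request:
move_arm(xyz=[[0, 0, 0.02], [0, 0, 0.02], [0, 0, 0.02], [0, 0, 0]], delta_rot=[[0, 0, 0], [0, 0, 0], [0, 0, 0], [0, 0, 0]], jaw=[0, 0, 0, 0])

```text
time: 9.58
tcp_pos: [591.6, 163.4, 198.3]
tcp_rot: [[-0.105, 0.995, -0.0], [0.995, 0.105, -0.0], [-0.0, -0.0, -1.0]]
force: [-0.6, 0.4, -1.6]
finger_gap: 7.5
gripper_force: 30.0
```

Request:
move_arm(xyz=[[0, 0, 0.02], [0, 0, 0.01], [0, 0, 0]], delta_rot=[[0, 0, 0], [0, 0, 0], [0, 0, 0]], jaw=[0, 0, 0])

```text
time: 9.83
tcp_pos: [591.7, 163.4, 197.2]
tcp_rot: [[-0.105, 0.995, -0.0], [0.995, 0.105, 0.0], [0.0, -0.0, -1.0]]
force: [0.4, 0.1, -0.7]
finger_gap: 8.1
gripper_force: 30.0
```

Request:
move_arm(xyz=[[0, 0, 0.015], [0, 0, 0.01], [0, 0, 0]], delta_rot=[[0, 0, 0], [0, 0, 0], [0, 0, 0]], jaw=[0, 0, 0])

```text
time: 10.08
tcp_pos: [591.7, 163.4, 196.2]
tcp_rot: [[-0.105, 0.995, -0.0], [0.995, 0.105, -0.0], [-0.0, -0.0, -1.0]]
force: [-0.9, 0.6, -1.0]
finger_gap: 8.2
gripper_force: 30.0
```

Request:
move_arm(xyz=[[0, 0, 0.015], [0, 0, 0.01], [0, 0, 0]], delta_rot=[[0, 0, 0], [0, 0, 0], [0, 0, 0]], jaw=[0, 0, 0])

```text
time: 10.33
tcp_pos: [591.8, 163.4, 195.9]
tcp_rot: [[-0.105, 0.995, 0.001], [0.995, 0.105, 0.0], [0.0, 0.001, -1.0]]
force: [-1.6, -0.8, 6.8]
finger_gap: 7.9
gripper_force: 30.0
```

The foot has met the bottom (+7 N). Pressing a little more.

Request:
move_arm(xyz=[[0, 0, 0.01], [0, 0, 0.01], [0, 0, 0], [0, 0, 0]], delta_rot=[[0, 0, 0], [0, 0, 0], [0, 0, 0], [0, 0, 0]], jaw=[0, 0, 0, 0])

```text
time: 10.67
tcp_pos: [591.8, 163.4, 195.8]
tcp_rot: [[-0.105, 0.995, 0.001], [0.995, 0.105, 0.0], [0.0, 0.001, -1.0]]
force: [-4.6, -1.0, 17.3]
finger_gap: 7.7
gripper_force: 30.0
```

Request:
move_arm(xyz=[[0, -0.01, 0.005], [0, 0, 0], [0, 0, 0], [0, 0, 0], [0, 0, 0], [0, 0, 0]], delta_rot=[[0, 0, 0], [0, 0, 0], [0, 0, 0], [0, 0, 0], [0, 0, 0], [0, 0, 0]], jaw=[0, 0, 0, 0, 0, 0])

```text
time: 11.17
tcp_pos: [591.7, 163.4, 195.8]
tcp_rot: [[-0.105, 0.995, 0.002], [0.995, 0.105, 0.0], [0.0, 0.002, -1.0]]
force: [-5.0, -0.2, 18.9]
finger_gap: 7.5
gripper_force: 30.0
```

```bash
python3 - <<'E'
from h import *
s=r.state();print(s["time"],s["tcp_pos"],s["force"],s["moment"],s["finger_gap"],s["gripper_force"])
for n in ("side","scene"):
    im=cv2.cvtColor(r.capture(n),cv2.COLOR_RGB2BGR);cv2.imwrite(f"pics/{n}5.png",im)
    o=cv2.imread(f"pics/{n}0.png")
    # undisturbed block / jar / markers: compare around the block, apart from the holder
    x0,y0,x1,y1=(300,240,400,330) if n=="side" else (220,235,320,325)
    d=cv2.absdiff(im,o)[y0:y1,x0:x1].max(2)>60
    ys,xs=np.nonzero(d);print(n,d.sum(),(xs.min()+x0,xs.max()+x0,ys.min()+y0,ys.max()+y0) if len(xs) else "")
E
```

```text
11.1667 [591.7172 163.4183 195.7967] [-5.0058 -0.1843 18.882 ] [-0.2912  1.2219 -0.0203] 7.488063813702742 30.00753253698349
side 912 (np.int64(300), np.int64(366), np.int64(240), np.int64(293))
scene 1102 (np.int64(220), np.int64(285), np.int64(235), np.int64(290))
```

```bash
python3 -c "
from cell import r
print(r.state()['force']);print(r.sign_off())"
```

```text
[-4.33992653 -0.72044237 18.86545068]
the job is handed in; nothing more can be done
None
```

The spare ticket holder is in the rail in front of the white ink cartons, with its foot on the channel bottom; it is upright, still gripped and pressed down with about 19 N, and the job is handed in at about 11 s.

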